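Lift a hot egg from the steaming rack with tongs and hold it up

TASK

The eggs have just come out of the steamer and are too hot to touch: pick up the tongs, close them gently on the brown egg so that its shell does not crack, lift it out of its ring and hold it up well clear, about a hand's width (8 cm) above its place, so that I can look it over. Finish while still holding it there in the tongs, keeping it still; touch the egg with nothing but the tongs, and leave the white eggs sitting in the rack and the rack and the things round it where they are.

Things in the scene. Friction and masses are not known exactly. Their poses are not given: they have to be found in the camera images.
- tongs: Sprung tongs, 0.13 kg: steel arms, dark ribbed handle grips, teal scooped jaws; lying on edge on the worktop, arms spread level, 24 mm tall, 250 mm long. Origin on the hinge pin (rear end) at the underside; x along the centre line to the jaws, y across the arms (closing direction), z up. A light spring holds them open (6 N at each handle grip when open, 9 N on an egg); both arms swing alike.
- tongs_grip (a point): Where to take them from above: on the centre line, 100 mm ahead of the hinge pin, 12 mm above the underside, midway between the handle grips. The grips are 80 mm long, 24 mm tall, here 46 mm wide over both when open, 29 mm with an egg in the jaws (parallel at 41 mm), 22 mm closed on nothing.
- tongs_jaws (a point): Midway between the jaws, 205 mm ahead of the pin (105 mm ahead of tongs_grip), mid height: the egg's middle belongs here. Jaws 23 mm tall, 36 mm long; open, the gap is 79 mm at their middle, 54 mm at their front and rear edges, 86 mm over their backs; each moves in 17 mm to hold an egg. A jaw presses with half the grip force at tongs_grip less 4.5 N.
- tongs_left: The tongs' arm and jaw on the +y side of the tongs. Origin on the hinge pin.
- tongs_right: The tongs' arm and jaw on the -y side of the tongs. Origin on the hinge pin.
- egg_brown: The brown egg, about 60 g, standing blunt end up in one of the rack's three rings (which one varies), 44 mm across and 57 mm tall. Origin at its lower tip; z up along the egg. It lifts straight out. Its shell cracks if a jaw presses with more than 25 N.
- egg_brown_mid (a point): Centre of the brown egg at its widest, 33 mm above its lower tip.
- egg_white_a_mid (a point): Centre of a white egg of the same size at its widest, in another ring of the rack.
- egg_white_b_mid (a point): Centre of the other white egg at its widest, in the remaining ring.
- egg_rack: Loose steel wire rack, 0.6 kg, 254 mm long (its y), 78 mm wide (its x), on the board. Three rings 36 mm across, 85 mm apart in a row along y, their wire 30 mm above its feet; eggs are widest 24 mm above the wire, with 41 mm between eggs. Origin under the middle ring at the feet; x is across the row, away from the robot within 20 degrees: the tongs go level along x, a jaw each side of the egg.
- board: Round wooden board (pot stand), 300 mm across and 26 mm thick, fixed, under the rack. Wall cabinets hang over the back of the worktop, from 0.59 m ahead of the robot and 0.49 m up: keep the wrist out of them. Origin at the centre of its underside.
- pepper_mill: Wooden pepper mill, 58 mm across, 130 mm tall, fixed, behind the work. Origin at the centre of its foot.
- salt_shaker: Small salt shaker, cream with a pale cap, 31 mm across, 42 mm tall, behind the work. Origin at the centre of its foot.

How it is judged:
On the way, in this order (a step that is already met when the one before it is completed fails the run):
1. the tongs are gripped by the fingers and lifted off the worktop (height (world z) of tongs_grip above 0.035 m and contact force between the fingers and tongs above 2 N), for 0.2 s.
2. both jaws of the tongs press on the brown egg (contact force between each of tongs_left, tongs_right and egg_brown above 0.5 N and contact force between the fingers and tongs above 2 N), for 0.2 s.
3. the brown egg is lifted clear of its ring, more than 60 mm above its place (z of egg_brown_mid in the frame of egg_rack above 0.114 m and contact force between each of tongs_left, tongs_right and egg_brown above 0.5 N), for 0.2 s.
At the end, for the whole second after the job is handed in: The brown egg is held by both jaws of the tongs (over 0.5 N each), the tongs by the fingers; the egg's middle is over 60 mm above its place in the rack and still (under 0.03 m/s); egg and tongs touch neither rack nor board; the white eggs sit in their rings (all of step 3 and contact force between the fingers and tongs above 2 N and linear speed of egg_brown below 0.03 m/s and contact force between each of egg_brown, tongs and egg_rack below 0.1 N and contact force between tongs and board below 0.1 N and contact force between egg_brown and the fingers below 0.1 N and z of each of egg_white_a_mid, egg_white_b_mid in the frame of egg_rack above 0.042 m); the arm keeps its last pose, push and grip.
It fails at once if the brown egg is squeezed with more than 25 N by a jaw (its shell cracks) (contact force between any of tongs_left, tongs_right and egg_brown above 25 N).
It fails at once if the gripper or arm touches the brown egg (contact force between any of the fingers, the arm and egg_brown above 0.3 N).
It fails at once if a white egg is shifted by more than 20 mm (distance of any of egg_white_a_mid, egg_white_b_mid from where it was at the start of the episode above 0.02 m).
It fails at once if the rack is shifted by more than 20 mm (distance of egg_rack from where it was at the start of the episode above 0.02 m).
It fails at once if the salt shaker is shifted by more than 30 mm (distance of salt_shaker from where it was at the start of the episode above 0.03 m).
It also fails if it takes over 42 s, if anything falls off the work surface, if the arm or the gripper's body presses on something with over 40 N, if the wrist force passes 120 N, or if a joint passes its speed limit or range.

ROBOT

A 6-joint arm with a two-finger parallel gripper is mounted at the origin on a cart in front of the work surface, level with it; the furniture and walls round the work are solid. World frame = base frame: x ahead of the robot, y to its left, z up, the work surface at z = 0. Lengths are in m, angles in rad, forces in N, time in s.
With the tool pointing down it reaches from about 0.275 to 0.725 m from the base axis. Payload 5.6 kg.
Tool frame: the origin (TCP) lies between the finger pads; the fingertips stand 22 mm ahead of it and the grasp point (between the pads) lies 3 mm ahead of it; z points along the fingers, y is the line along which they close (so a half turn about z gives the same grasp; the last joint's range is limited). The gripper opens to 85 mm and grips with 20 to 120 N. Pads are 22 mm wide; open, the fingers measure 114 mm over their backs; the gripper's body (76 mm by 85 mm) begins 54 mm behind the grasp point. The pads swing forward as they close: fully open they stand 13 mm farther back than shut.
Start: joints at [1.589, 0.255, 0.108, 0, -1.424, -0.285], TCP at [0.145, 0.531, 0.253] pointing down, gripper open.
Joint ranges: [-2.95, 2.95], [-1.21, 1.97], [-1.09, 1.5], [-2.87, 1.71], [-2.94, -0.07], [-3.05, 3.05]. Speed limits (rad/s): [2.57, 2.57, 3.14, 3.14, 3.14, 3.14].

INTERFACE

Orientations are given as a unit quaternion [x, y, z, w].
In Python, from workcell import bot gives the robot as it stands.
- The arm moves only by the tool send_rows, never from a script. Its argument "steps" is a list of rows, each an object with "fingers": the opening, from 0 (shut) to 1 (fully open); "xyz": the shift along the tool's x, y, z in mm, a list of three; "spin": the turn about the tool's z in degrees. In form: [{"fingers": fingers, "xyz": [x, y, z], "spin": spin}, ...]. A call has 1 to 12 rows; each row shifts and turns the commanded pose from where the row before left it, along the tool's axes as they then stand; what a row does not reach is not made up. A row lasts 1/12 s, in which the tool goes at most 41.7 mm and 7.16 degrees, less where a joint would pass 70% of its speed; a pose out of reach is approached as far as the arm can. A call with a gripper value outside its range is refused whole. The fingers move at their own pace and stop on an object; "grip_force" is the grip in N (left out, the last holds). Time passes only in rows, so rows that do not move let the fingers close. It gives the time, the measured TCP pose, the force, the opening and the grip force at its end, in the units of the state.
- bot.get_obs(): the state, without advancing time (a new reading comes with each control period).
- bot.camera(name): name is "side" or "top" or "wrist"; returns a dict with "image" (480x640x3 uint8, red, green, blue), "fx", "fy", "cx", "cy" (pixels), "eye" and "rotation" of the camera in the world. Camera axes: x right, y up, looking along -z (the intrinsics and any distortion apply to the point x, -y, -z); pixel columns grow to the right and rows downward; lengths in m; the calibration is good to about 2 mm. A picture is of the moment at which its call begins. There is no depth.
- bot.sign_off(): hands the job in; it is judged then, once.
The state is a dict: "time_s": time; "q": joint angles; "joint_velocities": joint speeds; "joint_torque": joint torques, N m; "ee_pos": TCP position; "tcp_rot": TCP orientation; "force": force on the tool from outside, world axes, zero at the start; "moment": the same for the moment, N m; "grip_width": opening from 0.0 (shut) to 1.0 (fully open); "grip_force": force on a finger pad.
Only numpy, scipy, OpenCV 4.12 (cv2) and the standard library are available. Lean on these libraries where they do the work, as an engineer would, in place of code of your own. Each camera call takes 0.05 s, during which the arm holds its last target. There are 200 camera calls.

## Working session

There is one attempt and no reset: what is moved stays moved. The work goes in short steps, Python scripts to look and compute and a tool call to move; the robot and the scene stay as the last step left them, time stands still between calls to the robot, and variables do not carry over. Pictures are saved under pics/ and viewed, at most 10 in all, crops included, and the job is handed in when it is done.

Besides the shell and the picture viewer there is one more tool, called after ">>>" in YAML: its name, and indented under it one key for each argument. send_rows: Moves the arm, as the interface text tells. Its arguments: {"type":"object","properties":{"steps":{"type":"array","items":{"type":"object","properties":{"fingers":{"type":"number"},"xyz":{"type":"array","items":{"type":"number"}},"spin":{"type":"number"}}}},"grip_force":{"type":"number"}},"required":["steps"]}

```bash
mkdir -p pics; cat > h.py <<'E'
import numpy as np, cv2
from workcell import bot
def ray(c,u,v):
    d=np.array([(u-c['cx'])/c['fx'],-(v-c['cy'])/c['fy'],-1.0]); d=np.array(c['rotation'])@d
    return np.array(c['eye']),d
def onz(c,u,v,z):
    e,d=ray(c,u,v); return e+d*(z-e[2])/d[2]
def proj(c,p):
    q=np.array(c['rotation']).T@(np.array(p)-c['eye']); return c['cx']+c['fx']*q[0]/-q[2], c['cy']-c['fy']*q[1]/-q[2]
E
python3 - <<'E'
from h import *
o=bot.get_obs();print({k:np.round(v,3) for k,v in o.items()})
for n in('top','side'):
    c=bot.camera(n);cv2.imwrite(f'pics/{n}.png',c['image'][:,:,::-1]);print({k:v if k!='image' else 0 for k,v in c.items()})
E
```

```text
{'time_s': np.float64(0.0), 'q': array([ 1.589,  0.256,  0.107, -0.   , -1.424, -0.285]), 'joint_velocities': array([-0.001, -0.   ,  0.001,  0.002,  0.001,  0.001]), 'joint_torque': array([-2.0000e-03, -3.8664e+01,  2.3794e+01,  5.3650e+00, -6.0000e-03,
       -0.0000e+00]), 'ee_pos': array([0.145, 0.53 , 0.252]), 'tcp_rot': array([ 0.991, -0.133, -0.   ,  0.001]), 'force': array([-0.682, -0.548, -0.501]), 'moment': array([-0.039,  0.037, -0.007]), 'grip_force': np.float64(0.0), 'grip_width': np.float64(1.002)}
{'image': 0, 'fx': 434.2624920293432, 'fy': 434.2624920293432, 'cx': 318.33683489382844, 'cy': 236.11775995442224, 'eye': array([ 0.44054248, -0.0335091 ,  0.91189663]), 'rotation': array([-0.05611182,  0.04896282,  0.71107944, -0.69915673])}
{'image': 0, 'fx': 546.4246840983419, 'fy': 546.4246840983419, 'cx': 318.3655318647422, 'cy': 244.12884218020218, 'eye': array([ 0.03031542, -0.798589  ,  0.61042118]), 'rotation': array([ 0.48152883, -0.14258653, -0.25762159,  0.82548784])}
```

View pics/top.png

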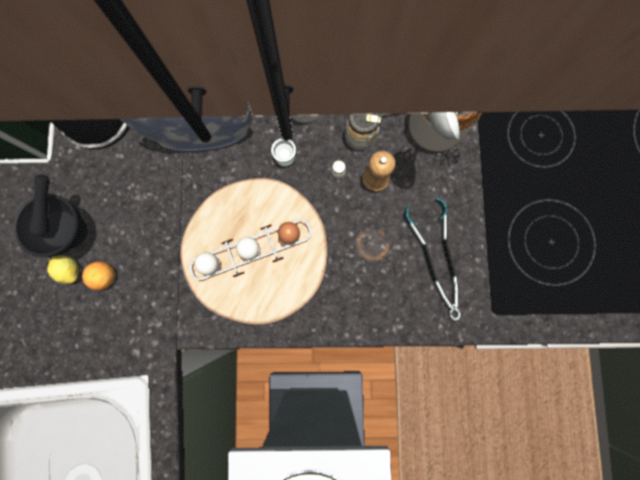

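View pics/side.png

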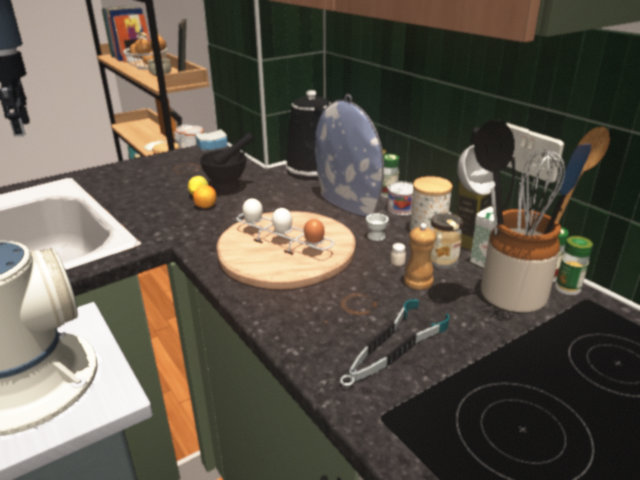

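The top view shows the brown egg in the right-hand ring at about (289,232), with white eggs at (247,248) and (205,264). The tongs have their hinge at (455,313) and teal jaws at (407,213) and (441,205). The salt shaker is at (339,168) and the pepper mill at (380,170).

```bash
cat >> h.py <<'E'
from scipy.spatial.transform import Rotation as R
def cam(n):
    c=bot.camera(n); c['rotation']=R.from_quat(c['rotation']).as_matrix(); return c
def blobs(m,amin):
    n,l,s,ce=cv2.connectedComponentsWithStats(m.astype(np.uint8)); 
    return [(np.round(ce[i],1),s[i]) for i in range(1,n) if s[i][4]>=amin]
def tri(c1,p1,c2,p2):
    e1,d1=ray(c1,*p1);e2,d2=ray(c2,*p2);t=np.linalg.lstsq(np.c_[d1,-d2],e2-e1,rcond=None)[0]
    a,b=e1+d1*t[0],e2+d2*t[1];return (a+b)/2,np.linalg.norm(a-b)
E
python3 - <<'E'
from h import *
roi={'top':(150,380,130,330),'side':(190,460,180,400)}
for n in('top','side'):
    c=cam(n);h=cv2.cvtColor(c['image'],cv2.COLOR_RGB2HSV).astype(int);H,S,V=h[...,0],h[...,1],h[...,2]
    M={'teal':(H>80)&(H<100)&(S>90)&(V>50),'egg':((H<10)|(H>172))&(S>140)&(V>70),'white':(S<40)&(V>170),'bright':(S<45)&(V>130)}
    for k,z in(('teal',.02),('egg',.08),('white',.08),('bright',.022)):
        for ce,s in blobs(M[k],12):
            if 120<ce[1]<400 and ce[0]>180 and ce[0]<470: print(n,k,ce,s,np.round(onz(c,*ce,z),4))
c=cam('top');im=c['image'][190:330,385:480];cv2.imwrite('pics/tz.png',cv2.resize(im,None,fx=4,fy=4,interpolation=2)[:,:,::-1])
E
```

```text
top teal [442.3 207.1] [436 199  11  21  59] [ 0.631  -0.2857  0.02  ]
top teal [407.  214.5] [405 206   6  16  44] [ 0.6166 -0.2113  0.02  ]
top white [449.7 121.6] [438 112  21  25 315] [ 0.7932 -0.2938  0.08  ]
top white [283.  150.9] [271 139  25  23 398] [0.7386 0.0417 0.08  ]
top white [383.2 159.5] [381 157   6   6  28] [ 0.7168 -0.1574  0.08  ]
top white [338.5 166.4] [333 161  12  12 121] [ 0.7044 -0.0683  0.08  ]
top white [278.4 203. ] [264 188  25  36 148] [0.6323 0.0512 0.08  ]
top white [260. 198.] [256 191  11  13  41] [0.6431 0.0874 0.08  ]
top white [444.8 226.5] [444 215   3  23  56] [ 0.5798 -0.2713  0.08  ]
top white [303.5 230.3] [293 218  19  27 131] [0.5772 0.0025 0.08  ]
top white [417.6 233.2] [411 223  14  21  58] [ 0.5676 -0.2181  0.08  ]
top white [232.8 254.6] [ 189  226  102   54 1383] [0.5321 0.1395 0.08  ]
top white [186.4 255.2] [185 253   4   6  12] [0.5325 0.2293 0.08  ]
top white [302.9 268.6] [296 253  17  31 108] [0.5029 0.0045 0.08  ]
top white [319.3 264.9] [316 256   7  16  45] [ 0.5094 -0.027   0.08  ]
top white [287.7 284.9] [285 277   7  16
[... 5253 characters left out ...]
1.9] [236 198  32  34 458] [0.5608 0.2834 0.022 ]
side bright [390.7 202.8] [389 200   4   7  18] [0.8684 0.1252 0.022 ]
side bright [282.5 221.4] [273 207  25  36 397] [0.5964 0.196  0.022 ]
side bright [405.1 213.8] [397 212  15   4  22] [0.8561 0.0585 0.022 ]
side bright [330.5 244.2] [325 240   9   9  24] [0.6257 0.0425 0.022 ]
side bright [398.4 247.6] [392 242  14  12 126] [ 0.7355 -0.0539  0.022 ]
side bright [313.  245.9] [309 244  10   5  23] [0.5906 0.0584 0.022 ]
side bright [399.1 314.9] [395 307  10  17  57] [ 0.5786 -0.2331  0.022 ]
side bright [427.5 329.7] [417 324  22  12  86] [ 0.5903 -0.292   0.022 ]
side bright [359.7 368. ] [340 347  47  39 338] [ 0.4383 -0.3001  0.022 ]
```

View pics/tz.png

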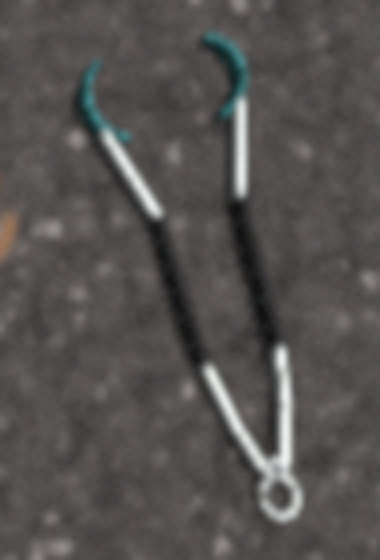

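The zoom shows the hinge ring at (455,314) and the grip bars' middle at about (440,261). The jaw backs are at about (405.6,215) and (446.5,208).

```bash
python3 - <<'E'
from h import *
c=cam('top');s=cam('side')
z=.022
P=[onz(c,*p,z)[:2] for p in((455,314.2),(454.5,306),(439.75,260.75),(426,211.5),(405.6,215),(446.5,208),(430.2,263),(449.2,258.5))]
for p in P: print(np.round(p,4))
d=P[3]-P[2];print('grip-jaw',np.linalg.norm(d),np.degrees(np.arctan2(d[1],d[0])),'pin-grip',np.linalg.norm(P[0]-P[2]),np.linalg.norm(P[1]-P[2]),'pinjaw dir',np.degrees(np.arctan2(*(P[3]-P[0])[::-1])),'backs',np.linalg.norm(P[4]-P[5]),'grips',np.linalg.norm(P[6]-P[7]))
a=cv2.resize(c['image'][210:290,180:320],None,fx=5,fy=5,interpolation=2);b=cv2.resize(s['image'][190:270,225:345],None,fx=5,fy=5,interpolation=2)
cv2.imwrite('pics/ra.png',a[:,:,::-1]);cv2.imwrite('pics/rb.png',b[:,:,::-1])
for n,k,(u0,u1,v0,v1) in(('top',c,(270,310,212,252)),('side',s,(298,330,212,250))):
    h=cv2.cvtColor(k['image'],cv2.COLOR_RGB2HSV).astype(int)[v0:v1,u0:u1];m=((h[...,0]<13)|(h[...,0]>170))&(h[...,1]>130)
    print(n,[(q+[u0,v0],t[:5]) for q,t in blobs(m,40)])
E
```

```text
[ 0.4103 -0.2978]
[ 0.4266 -0.2978]
[ 0.5185 -0.2734]
[ 0.6218 -0.2507]
[ 0.6152 -0.208 ]
[ 0.6285 -0.2938]
[ 0.5143 -0.2537]
[ 0.5228 -0.293 ]
grip-jaw 0.10576479878702258 12.37211822845553 pin-grip 0.110907712432601 0.09509498011095589 pinjaw dir 12.540980495119427 backs 0.08679059483229906 grips 0.04024295353084318
top [(array([288.3, 232.6]), array([  9,  11,  20,  20, 282], dtype=int32))]
side [(array([313.7, 231.1]), array([  6,   8,  20,  22, 319], dtype=int32))]
```

View pics/ra.png

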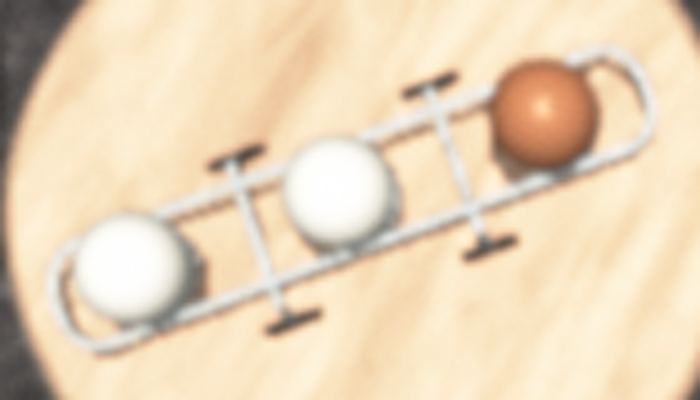

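View pics/rb.png

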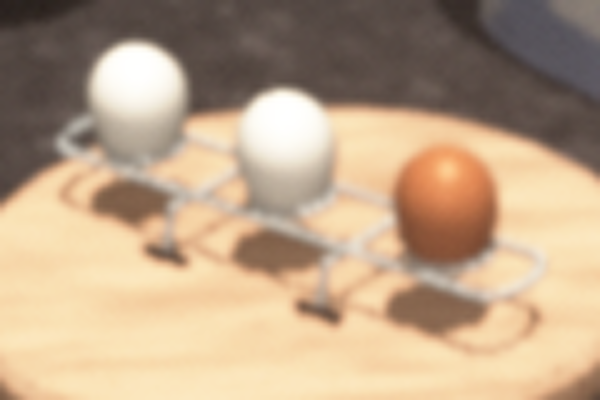

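The brown egg is at (289,232.4) in the top view and (314.2,231) in the side view. The white eggs are at (247.8,248) and (206.2,263.4) in the top view.

```bash
python3 - <<'E'
from h import *
c=cam('top');s=cam('side')
print('tri',tri(c,(289,232.4),s,(314.2,231)))
P=[onz(c,*p,.080)[:2] for p in((289,232.4),(247.8,248),(206.2,263.4))]
print(np.round(P,4),np.linalg.norm(P[0]-P[1]),np.linalg.norm(P[2]-P[1]))
d=P[2]-P[0];print('x axis yaw',np.degrees(np.arctan2(d[1],d[0]))-90)
for n,p in('salt',(338.6,167)),('mill',(380,168)): print(n,np.round(onz(c,*p,.042 if n=='salt' else .13),3))
print(np.degrees(R.from_quat(bot.get_obs()['tcp_rot']).as_euler('xyz')), R.from_quat(bot.get_obs()['tcp_rot']).as_matrix().round(3))
E
```

```text
tri (array([0.57507565, 0.03064795, 0.07550421]), np.float64(0.001786703997299408))
[[0.5736 0.0307]
 [0.5445 0.1106]
 [0.516  0.1906]] 0.08500901451454296 0.08488327127146139
x axis yaw 19.805418172285528
salt [ 0.715 -0.07   0.042]
mill [ 0.684 -0.143  0.13 ]
[ 1.79993968e+02 -1.56187984e-04 -1.52861011e+01] [[ 0.965 -0.264 -0.   ]
 [-0.264 -0.965 -0.   ]
 [ 0.     0.    -1.   ]]
```

>>> send_rows:
  grip_force: 20
  steps:
    - {"fingers": 1,"xyz": [0,0,0],"spin": -7}
    - {"fingers": 1,"xyz": [0,0,0],"spin": -7}
    - {"fingers": 1,"xyz": [0,0,0],"spin": -7}
    - {"fingers": 1,"xyz": [0,0,0],"spin": -6.8}
    - {"fingers": 1,"xyz": [6.4,29,0],"spin": 0}
    - {"fingers": 1,"xyz": [6.4,29,0],"spin": 0}
    - {"fingers": 1,"xyz": [6.4,29,0],"spin": 0}
    - {"fingers": 1,"xyz": [6.4,29,0],"spin": 0}
    - {"fingers": 1,"xyz": [6.4,29,0],"spin": 0}
    - {"fingers": 1,"xyz": [6.4,29,0],"spin": 0}
    - {"fingers": 1,"xyz": [6.4,29,0],"spin": 0}
    - {"fingers": 1,"xyz": [6.4,29,0],"spin": 0}

```text
time_s: 1.45
ee_pos: [0.2455, 0.3137, 0.2534]
tcp_rot: [0.994, 0.109, 0.0, -0.0]
force: [1.0, 0.1, 0.4]
grip_width: 1.0
grip_force: 0.0
```

>>> send_rows:
  steps:
    - {"fingers": 1,"xyz": [6.4,29,0],"spin": 0}
    - {"fingers": 1,"xyz": [6.4,29,0],"spin": 0}
    - {"fingers": 1,"xyz": [6.4,29,0],"spin": 0}
    - {"fingers": 1,"xyz": [6.4,29,0],"spin": 0}
    - {"fingers": 1,"xyz": [6.4,29,0],"spin": 0}
    - {"fingers": 1,"xyz": [6.4,29,0],"spin": 0}
    - {"fingers": 1,"xyz": [6.4,29,0],"spin": 0}
    - {"fingers": 1,"xyz": [6.4,29,0],"spin": 0}
    - {"fingers": 1,"xyz": [6.4,29,0],"spin": 0}
    - {"fingers": 1,"xyz": [6.4,29,0],"spin": 0}
    - {"fingers": 1,"xyz": [6.4,29,0],"spin": 0}
    - {"fingers": 1,"xyz": [6.4,29,0],"spin": 0}

```text
time_s: 2.45
ee_pos: [0.3959, -0.0095, 0.2536]
tcp_rot: [0.994, 0.109, 0.0, -0.0]
force: [0.3, 0.6, 0.2]
grip_width: 1.0
grip_force: 0.0
```

```bash
cat >> h.py <<'E'
def st():
    o=bot.get_obs();M=R.from_quat(o['tcp_rot']).as_matrix()
    print('t',o['time_s'],'p',o['ee_pos'].round(4),'yaw',round(np.degrees(np.arctan2(M[1,0],M[0,0])),2),'q',o['q'].round(2),'F',o['force'].round(1),'w',round(o['grip_width']*85,1),'gf',o['grip_force']);return o,M
E
python3 -c "
from h import *
o,M=st();print(M.T@(np.array([.519,-.2733,.2])-o['ee_pos'])*1000)"
```

```text
t 2.45 p [ 0.3959 -0.0095  0.2536] yaw 12.52 q [ 0.38 -0.06 -0.24 -0.   -1.38  1.41] F [0.3 0.6 0.2] w 85.0 gf 0.0
[ 62.91588491 284.23577033  53.58013526]
```

>>> send_rows:
  steps:
    - {"fingers": 1,"xyz": [6.2,28,5],"spin": 0}
    - {"fingers": 1,"xyz": [6.2,28,5],"spin": 0}
    - {"fingers": 1,"xyz": [6.2,28,5],"spin": 0}
    - {"fingers": 1,"xyz": [6.2,28,5],"spin": 0}
    - {"fingers": 1,"xyz": [6.2,28,5],"spin": 0}
    - {"fingers": 1,"xyz": [6.2,28,5],"spin": 0}
    - {"fingers": 1,"xyz": [6.2,28,5],"spin": 0}
    - {"fingers": 1,"xyz": [6.2,28,5],"spin": 0}
    - {"fingers": 1,"xyz": [6.2,28,5],"spin": 0}
    - {"fingers": 1,"xyz": [0,0,0],"spin": 0}
    - {"fingers": 1,"xyz": [0,0,0],"spin": 0}
    - {"fingers": 1,"xyz": [0,0,0],"spin": 0}

```text
time_s: 3.45
ee_pos: [0.5045, -0.2418, 0.2082]
tcp_rot: [0.994, 0.109, -0.0, -0.0]
force: [0.1, -0.9, -0.3]
grip_width: 1.001
grip_force: 0.0
```

```bash
python3 -c "
from h import *
o,M=st();print(M.T@(np.array([.519,-.2733,.027])-o['ee_pos'])*1000)
c=cam('wrist');cv2.imwrite('pics/w1.png',c['image'][:,:,::-1])
print(c['eye'],[np.round(proj(c,p),1) for p in ([.519,-.2733,.02],[.6218,-.2507,.02],[.4166,-.296,.02])])"
```

```text
t 3.45 p [ 0.5045 -0.2418  0.2082] yaw 12.49 q [-0.17  0.29  0.04 -0.   -1.32  1.96] F [ 0.1 -0.9 -0.3] w 85.1 gf 0.0
[  7.36198656  33.93367349 181.15554751]
[ 0.58584011 -0.22433663  0.32831214] [array([362.4, 208.2]), array([367.5,  65.7]), array([358.4, 323. ])]
```

View pics/w1.png

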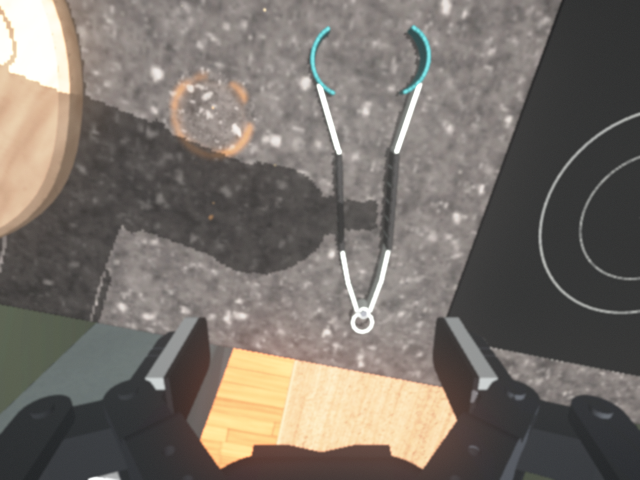

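The wrist view shows the tongs with the ring at (362,322), the grip middle at (367,203) and the jaws' middle at (370,62). That agrees with the top-view estimate to about 3 mm, so I nudge the target 2 mm in each of x and y.

>>> send_rows:
  steps:
    - {"fingers": 1,"xyz": [4.7,18,10],"spin": 0}
    - {"fingers": 1,"xyz": [4.7,18,20],"spin": 0}
    - {"fingers": 1,"xyz": [0,0,30],"spin": 0}
    - {"fingers": 1,"xyz": [0,0,30],"spin": 0}
    - {"fingers": 1,"xyz": [0,0,30],"spin": 0}
    - {"fingers": 1,"xyz": [0,0,15],"spin": 0}
    - {"fingers": 1,"xyz": [0,0,15],"spin": 0}
    - {"fingers": 1,"xyz": [0,0,0],"spin": 0}
    - {"fingers": 1,"xyz": [0,0,0],"spin": 0}
    - {"fingers": 1,"xyz": [0,0,0],"spin": 0}

```text
time_s: 4.33
ee_pos: [0.5226, -0.2748, 0.06]
tcp_rot: [0.994, 0.11, 0.001, 0.001]
force: [0.9, -0.1, 0.7]
grip_width: 1.001
grip_force: 0.0
```

```bash
python3 -c "
from h import *
o,M=st();print(M.T@(np.array([.519,-.2733,.027])-o['ee_pos'])*1000)
c=cam('wrist');cv2.imwrite('pics/w2.png',c['image'][:,:,::-1])
print(c['eye'],[np.round(proj(c,p),1) for p in ([.519,-.2733,.022],[.6218,-.2507,.022],[*o['ee_pos'][:2],.022])])"
```

```text
t 4.3333 p [ 0.5226 -0.2748  0.06  ] yaw 12.58 q [-0.22  0.46 -0.11  0.   -1.    2.01] F [ 0.9 -0.1  0.7] w 85.1 gf 0.0
[-3.22595864 -2.30766573 32.97125025]
[ 0.60353914 -0.25706745  0.18031761] [array([314.6, 310.7]), array([314.1,  54.6]), array([319.6, 304.4])]
```

View pics/w2.png

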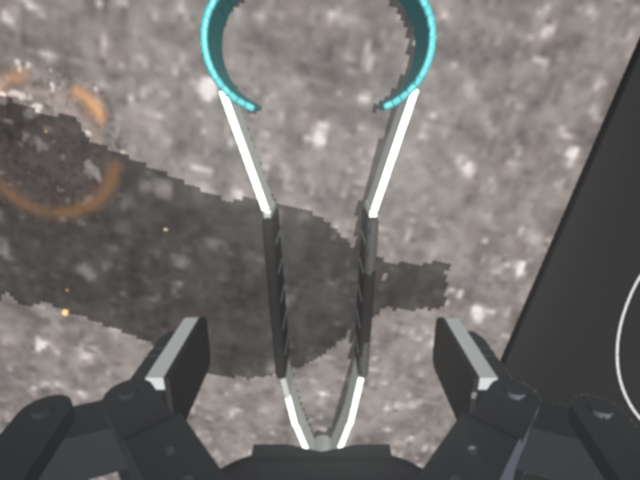

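The wrist view shows the tongs centred between the open fingers at about u=320. The TCP projects to (319.6,304), inside the ribbed grips at v 213–377. I go straight down.

>>> send_rows:
  steps:
    - {"fingers": 1,"xyz": [0,0,12],"spin": 0}
    - {"fingers": 1,"xyz": [0,0,11],"spin": 0}
    - {"fingers": 1,"xyz": [0,0,9],"spin": 0}
    - {"fingers": 0.8,"xyz": [0,0,0],"spin": 0}
    - {"fingers": 0.7,"xyz": [0,0,0],"spin": 0}
    - {"fingers": 0.6,"xyz": [0,0,0],"spin": 0}
    - {"fingers": 0.55,"xyz": [0,0,0],"spin": 0}
    - {"fingers": 0.52,"xyz": [0,0,0],"spin": 0}
    - {"fingers": 0.5,"xyz": [0,0,0],"spin": 0}
    - {"fingers": 0.48,"xyz": [0,0,0],"spin": 0}
    - {"fingers": 0.48,"xyz": [0,0,0],"spin": 0}
    - {"fingers": 0.48,"xyz": [0,0,0],"spin": 0}

```text
time_s: 5.38
ee_pos: [0.5226, -0.2754, 0.0277]
tcp_rot: [0.994, 0.109, 0.001, 0.001]
force: [-0.2, 1.4, 6.3]
grip_width: 0.481
grip_force: 8.8
```

```bash
python3 -c "
from h import *
o,M=st()"
```

```text
t 5.3833 p [ 0.5226 -0.2754  0.0277] yaw 12.54 q [-0.22  0.49 -0.14  0.   -0.93  2.01] F [-0.2  1.4  6.3] w 40.9 gf 8.805609494447708
```

>>> send_rows:
  steps:
    - {"fingers": 0.48,"xyz": [0,0,-3],"spin": 0}
    - {"fingers": 0.48,"xyz": [0,0,-6],"spin": 0}
    - {"fingers": 0.48,"xyz": [0,0,-10],"spin": 0}
    - {"fingers": 0.48,"xyz": [0,0,-14],"spin": 0}
    - {"fingers": 0.48,"xyz": [0,0,-18],"spin": 0}
    - {"fingers": 0.48,"xyz": [0,0,-20],"spin": 0}
    - {"fingers": 0.48,"xyz": [0,0,-20],"spin": 0}
    - {"fingers": 0.48,"xyz": [0,0,-20],"spin": 0}
    - {"fingers": 0.48,"xyz": [0,0,-16],"spin": 0}
    - {"fingers": 0.48,"xyz": [0,0,-10],"spin": 0}
    - {"fingers": 0.48,"xyz": [0,0,-5],"spin": 0}
    - {"fingers": 0.48,"xyz": [0,0,0],"spin": 0}

```text
time_s: 6.38
ee_pos: [0.522, -0.2751, 0.1694]
tcp_rot: [0.994, 0.109, 0.001, 0.0]
force: [0.4, -0.5, -0.8]
grip_width: 0.481
grip_force: 7.0
```

```bash
python3 -c "
from h import *
o,M=st()
c=cam('wrist');s=cam('side');t=cam('top')
im=np.hstack([cv2.resize(c['image'],(400,300)),s['image'][170:470,240:640]]);cv2.imwrite('pics/l1.png',im[:,:,::-1])
for n,k in(('w',c),('s',s),('t',t)):
    h=cv2.cvtColor(k['image'],cv2.COLOR_RGB2HSV).astype(int);m=(h[...,0]>80)&(h[...,0]<100)&(h[...,1]>90)&(h[...,2]>50)
    print(n,[(q,list(b)) for q,b in blobs(m,40)][:4])
"
```

```text
t 6.3833 p [ 0.522  -0.2751  0.1694] yaw 12.52 q [-0.22  0.37  0.05  0.   -1.25  2.01] F [ 0.4 -0.5 -0.8] w 40.9 gf 7.017029598355293
w [(array([210.1,  44.4]), [np.int32(187), np.int32(0), np.int32(68), np.int32(109), np.int32(1883)]), (array([427.7,  45.1]), [np.int32(384), np.int32(0), np.int32(66), np.int32(107), np.int32(1464)])]
s [(array([449.2, 254.5]), [np.int32(446), np.int32(246), np.int32(8), np.int32(16), np.int32(64)])]
t []
```

View pics/l1.png

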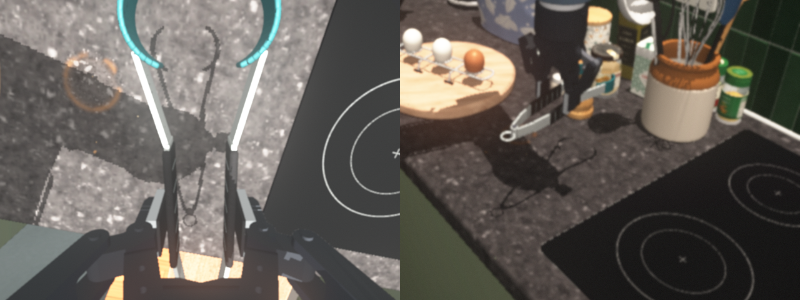

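The tongs are lifted off the worktop and held by the grips, and their shadow shows below. In the wrist view the jaw backs span u 187–450, so I check that they are level from that.

```bash
python3 -c "
from h import *
o,M=st()
c=cam('wrist');p=o['ee_pos'];e=np.array(c['eye'])
print('cam in tool',M.T@(e-p)*1000,'fx',c['fx'],'view z in tool',M.T@(-c['rotation'][:,2]))
# predicted jaw points, tongs-top edge, level hold
for dx in(87,105,123):
  for dy in(-38,38):
    print(dx,dy,np.round(proj(c,p+M@np.array([dx,dy,3.7])/1000),1))
G=np.array([.574,.0307])
for y in(19.8,):
  a=np.radians(y);g=G-.105*np.array([np.cos(a),np.sin(a)]);print('grip target',g,'delta tool mm',M[:2,:2].T@(g-p[:2])*1000)
"
```

```text
t 6.5333 p [ 0.521  -0.2746  0.167 ] yaw 12.51 q [-0.22  0.37  0.05 -0.   -1.25  2.01] F [ 0.4  0.  -1.4] w 40.4 gf 7.011412605643272
cam in tool [  83.12836002    0.51465426 -120.12277045] fx 392.8824787521649 view z in tool [-3.18433909e-01  3.19809558e-04  9.47945011e-01]
87 -38 [190.6  95.1]
87 38 [447.6  95.1]
105 -38 [183.8  26.8]
105 38 [454.2  26.8]
123 -38 [176.3 -48.9]
123 38 [461.5 -48.9]
grip target [ 0.47520752 -0.00486748] delta tool mm [  13.68915234 -273.30301776]
```

>>> send_rows:
  steps:
    - {"fingers": 0.47,"xyz": [0,0,-10],"spin": -3.7}
    - {"fingers": 0.47,"xyz": [0,0,-10],"spin": -3.6}
    - {"fingers": 0.47,"xyz": [0,0,-10],"spin": 0}
    - {"fingers": 0.47,"xyz": [1.4,-7,0],"spin": 0}
    - {"fingers": 0.47,"xyz": [2.6,-14,0],"spin": 0}
    - {"fingers": 0.47,"xyz": [3.8,-20,0],"spin": 0}
    - {"fingers": 0.47,"xyz": [4.6,-24,0],"spin": 0}
    - {"fingers": 0.47,"xyz": [4.6,-24,0],"spin": 0}
    - {"fingers": 0.47,"xyz": [4.6,-24,0],"spin": 0}
    - {"fingers": 0.47,"xyz": [4.6,-24,0],"spin": 0}
    - {"fingers": 0.47,"xyz": [4.6,-24,0],"spin": 0}
    - {"fingers": 0.47,"xyz": [4.6,-24,0],"spin": 0}

```text
time_s: 7.58
ee_pos: [0.4908, -0.0868, 0.1974]
tcp_rot: [0.985, 0.171, -0.001, -0.0]
force: [0.3, 1.0, -0.4]
grip_width: 0.474
grip_force: 7.3
```

>>> send_rows:
  steps:
    - {"fingers": 0.47,"xyz": [4.6,-24,0],"spin": 0}
    - {"fingers": 0.47,"xyz": [4.6,-24,0],"spin": 0}
    - {"fingers": 0.47,"xyz": [3.8,-20,0],"spin": 0}
    - {"fingers": 0.47,"xyz": [2,-10,0],"spin": 0}
    - {"fingers": 0.47,"xyz": [1,-5,0],"spin": 0}
    - {"fingers": 0.47,"xyz": [0,0,0],"spin": 0}
    - {"fingers": 0.47,"xyz": [0,0,0],"spin": 0}
    - {"fingers": 0.47,"xyz": [0,0,0],"spin": 0}
    - {"fingers": 0.47,"xyz": [0,0,0],"spin": 0}

```text
time_s: 8.33
ee_pos: [0.4792, -0.0062, 0.1981]
tcp_rot: [0.985, 0.171, -0.0, 0.0]
force: [0.3, 0.4, -0.2]
grip_width: 0.473
grip_force: 7.3
```

```bash
python3 -c "
from h import *
o,M=st();p=o['ee_pos']
print('to target',M.T@(np.array([.4782,-.0039,.0965])-p)*1000)
c=cam('wrist');cv2.imwrite('pics/w3.png',c['image'][:,:,::-1])
print([np.round(proj(c,q),1) for q in([.5742,.0307,.08],[.5742,.0307,.104],[.5445,.1106,.104])])
"
```

```text
t 8.3333 p [ 0.4792 -0.0062  0.1981] yaw 19.73 q [ 0.32  0.14 -0.18  0.   -1.25  1.6 ] F [ 0.3  0.4 -0.2] w 40.2 gf 7.264978811144829
to target [ -0.10776046  -2.48366657 101.61769081]
[array([315. ,  73.4]), array([314.4,  69.3]), array([144.7,  71.4])]
```

View pics/w3.png

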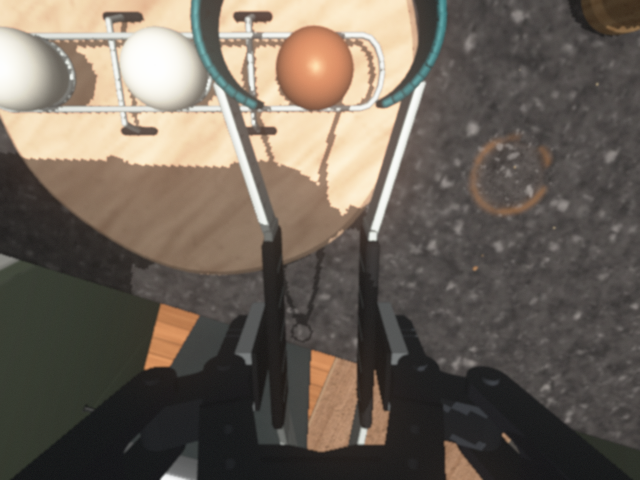

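The wrist view shows the brown egg at (315,67) between the jaws. The prediction was (315,73), so the egg is about 2–3 mm further ahead, and the rack runs level in the image. I descend to just above the egg and re-measure.

>>> send_rows:
  steps:
    - {"fingers": 0.47,"xyz": [1,-1.5,6],"spin": 0}
    - {"fingers": 0.47,"xyz": [1,-1,10],"spin": 0}
    - {"fingers": 0.47,"xyz": [0,0,12],"spin": 0}
    - {"fingers": 0.47,"xyz": [0,0,12],"spin": 0}
    - {"fingers": 0.47,"xyz": [0,0,10],"spin": 0}
    - {"fingers": 0.47,"xyz": [0,0,4],"spin": 0}
    - {"fingers": 0.47,"xyz": [0,0,0],"spin": 0}
    - {"fingers": 0.47,"xyz": [0,0,0],"spin": 0}
    - {"fingers": 0.47,"xyz": [0,0,0],"spin": 0}

```text
time_s: 9.13
ee_pos: [0.4806, -0.0024, 0.1448]
tcp_rot: [0.985, 0.172, 0.0, 0.0]
force: [-0.2, 0.2, -1.1]
grip_width: 0.47
grip_force: 7.3
```

```bash
python3 -c "
from h import *
o,M=st();p=o['ee_pos']
c=cam('wrist');h=cv2.cvtColor(c['image'],cv2.COLOR_RGB2HSV).astype(int)
m=((h[...,0]<14)|(h[...,0]>170))&(h[...,1]>120);m[200:]=0;m[:,:240]=0;m[:,400:]=0
print('egg',blobs(m,300))
k=(h[...,0]>80)&(h[...,0]<100)&(h[...,1]>90)&(h[...,2]>50);print('jaw',blobs(k,300))
for q in([.5742,.0307,.08],[.5742,.0307,.104],): print(np.round(proj(c,q),1))
print('jaw mid pred',proj(c,p+M@np.array([102,0,15.7])/1000))
cv2.imwrite('pics/w4.png',c['image'][:,:,::-1])
"
```

```text
t 9.1333 p [ 0.4806 -0.0024  0.1448] yaw 19.82 q [ 0.32  0.18 -0.27  0.   -1.12  1.59] F [-0.2  0.2 -1.1] w 40.0 gf 7.270622625946999
egg [(array([320. ,  60.7]), array([ 272,    8,   97,  107, 7674], dtype=int32))]
jaw [(array([439. ,  28.7]), array([428,   0,  19,  65, 432], dtype=int32))]
[320.8  69.7]
[320.8  63.5]
jaw mid pred (np.float64(318.85482094797214), np.float64(44.92622435673755))
```

>>> send_rows:
  steps:
    - {"fingers": 0.47,"xyz": [0,0,4],"spin": 0}
    - {"fingers": 0.47,"xyz": [0,0,8],"spin": 0}
    - {"fingers": 0.47,"xyz": [0,0,8],"spin": 0}
    - {"fingers": 0.47,"xyz": [0,0,8],"spin": 0}
    - {"fingers": 0.47,"xyz": [0,0,8],"spin": 0}
    - {"fingers": 0.47,"xyz": [0,0,7],"spin": 0}
    - {"fingers": 0.47,"xyz": [0,0,4],"spin": 0}
    - {"fingers": 0.47,"xyz": [0,0,0],"spin": 0}
    - {"fingers": 0.47,"xyz": [0,0,0],"spin": 0}
    - {"fingers": 0.47,"xyz": [0,0,0],"spin": 0}

```text
time_s: 10.02
ee_pos: [0.4805, -0.0024, 0.0976]
tcp_rot: [0.985, 0.172, 0.0, 0.0]
force: [-0.6, -0.3, -1.1]
grip_width: 0.474
grip_force: 7.3
```

```bash
python3 -c "
from h import *
o,M=st();p=o['ee_pos']
c=cam('wrist');s=cam('side');cv2.imwrite('pics/m.png',np.hstack([cv2.resize(c['image'],(400,300)),cv2.resize(s['image'][180:280,220:353],(400,300),interpolation=2)])[:,:,::-1])
"
```

```text
t 10.0167 p [ 0.4805 -0.0024  0.0976] yaw 19.82 q [ 0.32  0.23 -0.34  0.   -1.    1.59] F [-0.6 -0.3 -1.1] w 40.3 gf 7.2688742727041245
```

View pics/m.png

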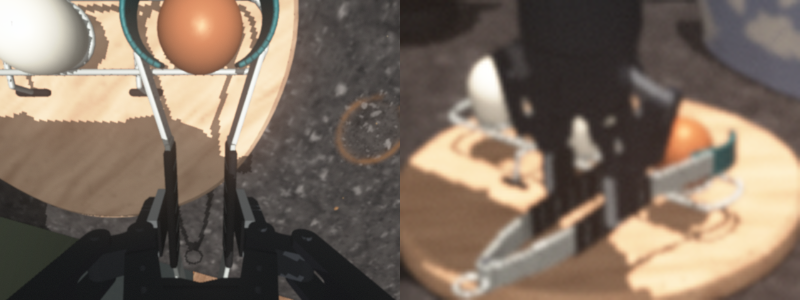

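The brown egg sits centred between the teal jaws, at the right height, with no contact. I close slowly at the minimum force.

>>> send_rows:
  grip_force: 20
  steps:
    - {"fingers": 0.45,"xyz": [0,0,0],"spin": 0}
    - {"fingers": 0.43,"xyz": [0,0,0],"spin": 0}
    - {"fingers": 0.41,"xyz": [0,0,0],"spin": 0}
    - {"fingers": 0.4,"xyz": [0,0,0],"spin": 0}
    - {"fingers": 0.39,"xyz": [0,0,0],"spin": 0}
    - {"fingers": 0.38,"xyz": [0,0,0],"spin": 0}
    - {"fingers": 0.37,"xyz": [0,0,0],"spin": 0}
    - {"fingers": 0.36,"xyz": [0,0,0],"spin": 0}
    - {"fingers": 0.35,"xyz": [0,0,0],"spin": 0}
    - {"fingers": 0.34,"xyz": [0,0,0],"spin": 0}
    - {"fingers": 0.33,"xyz": [0,0,0],"spin": 0}
    - {"fingers": 0.32,"xyz": [0,0,0],"spin": 0}

```text
time_s: 11.12
ee_pos: [0.4799, -0.0025, 0.0972]
tcp_rot: [0.985, 0.172, -0.0, 0.0]
force: [-3.0, -1.2, 0.6]
grip_width: 0.342
grip_force: 19.6
```

```bash
python3 -c "
from h import *
o,M=st()"
```

```text
t 11.1167 p [ 0.4799 -0.0025  0.0972] yaw 19.81 q [ 0.32  0.23 -0.35 -0.   -1.    1.59] F [-3.  -1.2  0.6] w 29.1 gf 19.61746099521406
```

>>> send_rows:
  grip_force: 28
  steps:
    - {"fingers": 0.3,"xyz": [0,0,0],"spin": 0}
    - {"fingers": 0.28,"xyz": [0,0,0],"spin": 0}
    - {"fingers": 0.26,"xyz": [0,0,0],"spin": 0}
    - {"fingers": 0.25,"xyz": [0,0,0],"spin": 0}
    - {"fingers": 0.25,"xyz": [0,0,-2],"spin": 0}
    - {"fingers": 0.25,"xyz": [0,0,-3],"spin": 0}
    - {"fingers": 0.25,"xyz": [0,0,-4],"spin": 0}
    - {"fingers": 0.25,"xyz": [0,0,-6],"spin": 0}
    - {"fingers": 0.25,"xyz": [0,0,-8],"spin": 0}
    - {"fingers": 0.25,"xyz": [0,0,-8],"spin": 0}
    - {"fingers": 0.25,"xyz": [0,0,-8],"spin": 0}
    - {"fingers": 0.25,"xyz": [0,0,-8],"spin": 0}

```text
time_s: 12.12
ee_pos: [0.4804, -0.0023, 0.1455]
tcp_rot: [0.985, 0.172, 0.0, -0.0]
force: [-0.6, -0.2, -2.5]
grip_width: 0.339
grip_force: 29.2
```

>>> send_rows:
  steps:
    - {"fingers": 0.25,"xyz": [0,0,-8],"spin": 0}
    - {"fingers": 0.25,"xyz": [0,0,-8],"spin": 0}
    - {"fingers": 0.25,"xyz": [0,0,-8],"spin": 0}
    - {"fingers": 0.25,"xyz": [0,0,-6],"spin": 0}
    - {"fingers": 0.25,"xyz": [0,0,-4],"spin": 0}
    - {"fingers": 0.25,"xyz": [0,0,-2],"spin": 0}
    - {"fingers": 0.25,"xyz": [0,0,0],"spin": 0}
    - {"fingers": 0.25,"xyz": [0,0,0],"spin": 0}
    - {"fingers": 0.25,"xyz": [0,0,0],"spin": 0}
    - {"fingers": 0.25,"xyz": [0,0,0],"spin": 0}
    - {"fingers": 0.25,"xyz": [0,0,0],"spin": 0}
    - {"fingers": 0.25,"xyz": [0,0,0],"spin": 0}

```text
time_s: 13.12
ee_pos: [0.4801, -0.0024, 0.1801]
tcp_rot: [0.985, 0.172, -0.0, 0.0]
force: [-0.9, -0.6, -1.9]
grip_width: 0.333
grip_force: 29.2
```

```bash
python3 -c "
from h import *
o,M=st();p=o['ee_pos']
c=cam('wrist');s=cam('side')
for n,k in(('w',c),('s',s)):
    h=cv2.cvtColor(k['image'],cv2.COLOR_RGB2HSV).astype(int);m=((h[...,0]<14)|(h[...,0]>170))&(h[...,1]>130)&(h[...,2]>50)
    if n=='s': m[:,:230]=0;m[:,380:]=0;m[280:]=0
    else: m[160:]=0
    print(n,blobs(m,60))
q=[.5767,.0325,.163];print('pred egg side',proj(s,q),'wrist',proj(c,q))
print('egg white side visible',[b for b in blobs((lambda h:(h[...,1]<45)&(h[...,2]>150))(cv2.cvtColor(s['image'],cv2.COLOR_RGB2HSV).astype(int))[190:250,230:310],60)])"
```

```text
t 13.1167 p [ 0.4801 -0.0024  0.1801] yaw 19.81 q [ 0.32  0.15 -0.21 -0.   -1.21  1.59] F [-0.9 -0.6 -1.9] w 28.3 gf 29.213200856465846
w [(array([319.7,  37.4]), array([ 253,    0,  131,   84, 7264], dtype=int32))]
s [(array([311.9, 187.6]), array([304, 182,  19,  13, 135], dtype=int32))]
pred egg side (np.float64(313.1880369765325), np.float64(191.70045281151351)) wrist (np.float64(318.5189093875703), np.float64(43.10531900030486))
egg white side visible [(array([21. , 23.9]), array([  6,   8,  37,  40, 523], dtype=int32)), (array([56.1, 38.6]), array([ 45,  26,  33,  27, 254], dtype=int32))]
```

>>> send_rows:
  steps:
    - {"fingers": 0.25,"xyz": [0,0,0],"spin": 0}
    - {"fingers": 0.25,"xyz": [0,0,0],"spin": 0}
    - {"fingers": 0.25,"xyz": [0,0,0],"spin": 0}
    - {"fingers": 0.25,"xyz": [0,0,0],"spin": 0}
    - {"fingers": 0.25,"xyz": [0,0,0],"spin": 0}
    - {"fingers": 0.25,"xyz": [0,0,0],"spin": 0}
    - {"fingers": 0.25,"xyz": [0,0,0],"spin": 0}
    - {"fingers": 0.25,"xyz": [0,0,0],"spin": 0}
    - {"fingers": 0.25,"xyz": [0,0,0],"spin": 0}
    - {"fingers": 0.25,"xyz": [0,0,0],"spin": 0}
    - {"fingers": 0.25,"xyz": [0,0,0],"spin": 0}
    - {"fingers": 0.25,"xyz": [0,0,0],"spin": 0}

```text
time_s: 14.22
ee_pos: [0.4802, -0.0024, 0.1803]
tcp_rot: [0.985, 0.172, 0.0, 0.0]
force: [0.6, -0.1, -2.2]
grip_width: 0.334
grip_force: 29.2
```

```bash
python3 -c "
from h import *
o,M=st()
for n in('wrist','side'):
    k=cam(n);h=cv2.cvtColor(k['image'],cv2.COLOR_RGB2HSV).astype(int);m=((h[...,0]<14)|(h[...,0]>170))&(h[...,1]>130)&(h[...,2]>50)
    if n=='side': m[:,:230]=0;m[:,380:]=0;m[280:]=0
    else: m[160:]=0
    b=blobs(m,60);print(n,b)
b=b[0]
if o['grip_width']*85>27.8 and abs(b[0][1]-187.6)<1.5: print(bot.sign_off())"
```

```text
t 14.2167 p [ 0.4802 -0.0024  0.1803] yaw 19.81 q [ 0.32  0.15 -0.21  0.   -1.21  1.59] F [ 0.6 -0.1 -2.2] w 28.4 gf 29.214169612387195
wrist [(array([319.6,  37.5]), array([ 253,    0,  131,   84, 7279], dtype=int32))]
side [(array([311.8, 187.4]), array([304, 181,  19,  14, 134], dtype=int32))]
the job is handed in; nothing more can be done
None
```

The brown egg is out of its ring and held still in the tongs about 8 cm above its place, at an estimated 10 N per jaw (shell limit 25 N); the job is handed in, but no verdict came back.

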